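# Wind the emergency vanity lamp and switch it on

### The job

The power is out: get the wind-up lamp going. Lift the hair pick off its deck and lay it flat in the wooden tray, wind the crank clockwise until the drag suddenly drops away and the green pin has popped up, stopping within half a turn of that, and only then flip the lamp's red toggle fully over. Do not turn the crank until the pick is cleared, and leave the toiletries standing or lying where they are.

Things in the scene. Friction and masses are not known exactly. Their poses are not given: they have to be found in the camera images.
- lamp: White wind-up lamp fixed to the counter, a box 180 (x) by 300 (y) by 75 high with a flat deck on top. Origin at counter level right under the crank axis; the box reaches from x -90 to +90 and y -200 to +100. A cream dome (80 across, 50 high) stands on the deck at (35, -155). The lamp turns by at most 26 degrees from its own x axis pointing away from the robot.
- crank_axis (a point): Point on the vertical crank axis 112.5 above the counter (37.5 above the deck), at the middle height of the crank grip; axes as the lamp's. The steel arm is 16 wide, from 6 to 18 above the deck, with a hub of radius 13 and an end boss of radius 14; it sweeps the deck to 74 from the axis.
- crank (a joint): Crank angle in rad, grows clockwise seen from above (winding). At value q the arm points along lamp yaw + 1.1 - q. Starts between 0 and 2.2. Winding drag about 0.25 to 0.4 N m (4 to 7 N at the grip); somewhere between 11 and 16 rad, different each time, the clutch lets go and within about half a radian the drag falls to about 1 N or less. Friction only: it stays where left. End stop 24.
- crank_knob (a point): Middle of the upright black crank grip: a round grip 24 in diameter and 38 tall that spins freely on the end of the arm, 60 from the crank axis; this point is 37.5 above the deck, the grip reaches from 18.5 to 56.5 above the deck.
- full_pin (a joint): Round pin 13 across in the deck at lamp (72, 78), height risen in m: 0 to 0.001 (about flush) while the clutch drags, 0.005 to 0.0065 (green band) once the clutch has let go, and rises on to 0.01 or more (red band below the green) when wound about 3/4 turn too far, which spoils the run.
- toggle (a joint): Toggle angle in rad: 0 leaning to the lamp's -x (off), 1.0 leaning to the lamp's +x (on, its stop); starts between 0 and 0.15. Friction only, stays where left, about 1 to 1.5 N at the tip.
- toggle_tip (a point): Centre of the toggle's red ball, 18 in diameter, 45 from its pivot; the pivot (axis along the lamp's y) is at lamp (-45, -115), 85 above the counter, on a black plate 46 by 30 by 10 high. At mid swing the tip is 130 above the counter.
- hair_pick: Black plastic afro pick, 170 long, 30 to 65 g. Origin at its underside where handle meets head (centre of mass about x -18), x along its length towards the tines, z up. Handle 18 wide, 14 thick, x -85 to 0; head 54 wide, 10 thick, x -2 to 14; six tines out to x 85. Starts flat on the deck in the crank's sweep, robot side of the axis, roughly along the lamp's y, tines to +y.
- tray: Dark wooden tray fixed on the counter, 260 (x) by 180 (y), rim 20 high, walls 6, floor 6 thick. Origin under its centre. It stands on the left or the right of the lamp. The eyelash curler occupies the +y half; the -y half (centre line y -35) is free.
- riser: Wooden riser block 240 by 170 by 20 high, fixed on the side of the lamp away from the tray, carrying the jar and the lotion.
- lash_curler: Bystander: aluminium eyelash curler, about 110 by 48 by 20 high, lying in the tray on its y +50 line. Origin at its underside.
- glass_jar: Bystander: glass apothecary jar with twist cap, 84 across, 198 tall, on the riser. Origin at its underside.
- lotion: Bystander: lotion bottle, 52 across, 160 tall, on the riser. Origin at its underside.
- cream_pot: Bystander: white cream pot, 54 across, 45 tall, on the counter just in front (robot side) of the lamp. Origin at its underside.
- scent_bottle: Bystander: amber scent bottle, 32 by 50, 98 tall, on the counter just behind the lamp. Origin at its underside.
- brush_mug: Bystander: blue mug, 72 across, 95 tall, on the counter behind. Origin at its underside.
Not all that is in view belongs to the job. Leave any purple look-alike of the hair_pick alone.

How it is judged:
By the outcome, as a careful person would: the job done as asked, in the order asked, and still so for the second after the job is handed in, with the robot touching nothing.
It also fails if it takes over 72 s, if anything falls off the work surface, if the arm or the gripper's body presses on something with over 40 N, if the wrist force passes 120 N, or if a joint passes its speed limit or range.

### The arm

A 7-joint arm with a two-finger parallel gripper is mounted at the origin on the work surface. World frame = base frame: x ahead of the robot, y to its left, z up, the work surface at z = 0. Lengths are in m, angles in degrees, forces in N, time in s.
With the tool pointing down it reaches from about 0.425 to 0.875 m from the base axis. Payload 8.4 kg.
Tool frame: the origin (TCP) lies at the very end of the fingers, on their centre line; the grasp point (between the pads) lies 19 mm behind it; z points along the fingers, y is the line along which they close (so a half turn about z gives the same grasp; the last joint's range is limited). The gripper opens to 87 mm and grips with 3 to 60 N. Pads are 19 mm wide; open, the fingers measure 117 mm over their backs; the gripper's body (75 mm by 190 mm) begins 51 mm behind the grasp point.
Start: joints at [69.316, 19.091, 2.286, 83.961, -0.768, 76.965, -3.352], TCP at [0.168, -0.628, 0.223] pointing down, gripper open.
Joint ranges: [-147.57, 147.57], [-21.85, 119.76], [-74.77, 79.35], [14.55, 137.4], [-85.83, 265.84], [4.83, 119.75], [-152.11, 152.11]. Speed limits (degrees/s): [127.2, 127.2, 159.86, 159.86, 180, 180, 180].

### API

Orientations are given as [roll, pitch, yaw] about the fixed x, y, z axes, in that order (R = Rz(yaw) Ry(pitch) Rx(roll)).
In Python, from plant import arm gives the robot as it stands. The module is installed in compiled form; this text tells all that it offers.
- The arm moves only by the tool carry_out, never from a script. Its argument "commands" is a list of rows, each an object with "delta_pos": the shift along the tool's x, y, z in cm, a list of three; "turn": the turn, a rotation vector about the tool's x, y, z in degrees, a list of three; "hand": the opening, from 0 (shut) to 1 (fully open). A call has 1 to 5 rows; each row is the pose to reach, as a shift and turn from the pose commanded when the call began, along the tool's axes at that moment; what a row does not reach only later rows make up. A row lasts 1/8 s, in which the tool goes at most 62.5 mm and 10.7 degrees, less where a joint would pass 70% of its speed; a pose out of reach is approached as far as the arm can. A call with a gripper value outside its range is refused whole. The fingers move at their own pace and stop on an object; "grip_force" is the grip in N (left out, the last holds). Time passes only in rows, so rows that repeat a pose let the fingers close. It gives the time, the measured TCP pose, the force, the opening and the grip force at its end, in the units of the state.
- arm.state(): the state, without advancing time (a new reading comes with each control period).
- arm.grab_frame(name): name is "scene" or "top"; returns (picture, depth): 420x560x3 uint8, red, green, blue; 420x560 float32, m along the optical axis (not along the pixel's ray), 0 where there is no reading.
- arm.camera_params(name): a dict with "K" (3x3 intrinsics, pixels), "world_from_camera" (4x4, takes a point from camera to world coordinates). Camera axes: x right, y up, looking along -z (the intrinsics and any distortion apply to the point x, -y, -z); pixel columns grow to the right and rows downward; lengths in m; the calibration is good to about 2 mm. A picture is of the moment at which its call begins. camera_params takes no time and is no camera call.
- arm.finish_job(): hands the job in; it is judged then, once.
Trained networks look in the newest picture that a camera, given by its name, has taken for a name from the list of things; names that differ only in an ending like _2 or _b are one class to them, and where a whole thing is asked for, a point or a joint stands for the part that bears it (a point fixed in the world has none). Each returns a list of dicts, best first, with "p" (0 to 1); they miss things now and then, are a little off and sometimes report something else, mostly with a low value. They report only what shows in the picture. A call takes as long as a camera call. They do not tell look-alikes from the thing itself.
- arm.trace(thing, camera): "region" (420x560 bool, what is visible of it) and "extent" ([left, top, right, bottom] in pixels, round what is visible of it).
The state is a dict: "time": time; "q": joint angles; "joint_velocities": joint speeds; "joint_efforts": joint torques, N m; "tool_pos": TCP position; "orientation": TCP orientation; "force": force on the tool from outside, world axes, zero at the start; "ft_torque": the same for the moment, N m; "finger_gap": opening from 0.0 (shut) to 1.0 (fully open); "finger_force": force on a finger pad.
Only numpy, scipy, OpenCV 4.12 (cv2) and the standard library are available. Lean on these libraries where they do the work, as an engineer would, in place of code of your own. Each camera call takes 0.05 s, during which the arm holds its last target. There are 200 camera calls.

## Working session

There is one attempt and no reset: what is moved stays moved. The work goes in short steps, Python scripts to look and compute and a tool call to move; the robot and the scene stay as the last step left them, time stands still between calls to the robot, and variables do not carry over. Pictures are saved under pics/ and viewed, at most 10 in all, crops included, and the job is handed in when it is done.

Besides the shell and the picture viewer there is one more tool, called as a command line: name --argument value ..., lists and objects as JSON in quotes. carry_out: Moves the arm, as the interface text tells. Its arguments: {"type":"object","properties":{"commands":{"type":"array","items":{"type":"object","properties":{"delta_pos":{"type":"array","items":{"type":"number"}},"turn":{"type":"array","items":{"type":"number"}},"hand":{"type":"number"}}}},"grip_force":{"type":"number"}},"required":["commands"]}

```bash
mkdir -p pics; cat > h.py <<'E'
import numpy as np, cv2
from plant import arm
def cloud(name):
    im,d=arm.grab_frame(name); p=arm.camera_params(name); K=np.array(p["K"]); T=np.array(p["world_from_camera"])
    v,u=np.mgrid[:420,:560]
    P=np.stack([(u-K[0,2])/K[0,0]*d,-(v-K[1,2])/K[1,1]*d,-d],-1)@T[:3,:3].T+T[:3,3]
    P[d==0]=np.nan
    return im,P
def save(im,n): cv2.imwrite("pics/"+n,cv2.cvtColor(im,cv2.COLOR_RGB2BGR))
E
python3 - <<'E'
from h import *
print(arm.state()); 
for c in ("scene","top"):
    im,P=cloud(c); save(im,c+"0.png"); np.save(c+"0.npy",P); print(arm.camera_params(c))
    for t in ("lamp","crank_knob","toggle_tip","hair_pick","tray","lash_curler","full_pin","crank"):
        for r in arm.trace(t,c)[:3]:
            m=r["region"]; print(c,t,round(r["p"],2),r["extent"],np.nanmedian(P[m],0).round(4),np.nanmax(P[m][:,2]).round(4))
E
```

```text
{'time': 0.0, 'q': array([69.31679774, 19.12995942,  2.28655868, 84.0117    , -0.76588846,
       76.96462317, -3.35292024]), 'joint_velocities': array([-0.0213129 , -0.02687736,  0.03595668, -0.09833439,  0.00687847,
        0.01264199, -0.01537957]), 'joint_efforts': array([ 1.02743983e-03, -6.56353354e+01,  1.33626189e+00, -4.03805387e+01,
       -5.94935613e-02,  4.45407350e-02,  1.05738650e-04]), 'tool_pos': array([ 0.16804481, -0.62741775,  0.22167458]), 'orientation': array([-1.79909333e+02,  8.59680291e-03,  1.49959303e+01]), 'force': array([-0.15183867, -1.13961239, -0.13318018]), 'ft_torque': array([ 0.0375418 , -0.01449967,  0.00155611]), 'finger_force': 0.0, 'finger_gap': 0.9969677825954985}
{'K': array([[418.68303731,   0.        , 282.63583227],
       [  0.        , 418.68303731, 207.9574637 ],
       [  0.        ,   0.        ,   1.        ]]), 'world_from_camera': array([[ 0.40941013, -0.66729199,  0.62217743,  1.28739366],
       [ 0.91233724,  0.30310761, -0.27525722, -0.30085053],
       [-0.00490978,  0.68032873,  0.73289066,  0.94709447],
       [ 0.        ,  
[... 1739 characters left out ...]
.1395
top lamp 0.3 [180.4, 141.6, 209.8, 174.6] [0.7297 0.225  0.0533] 0.1027
top lamp 0.19 [123.1, 194.5, 150.9, 222.4] [0.5655 0.3692 0.122 ] 0.1862
top crank_knob 0.8 [250.6, 163.0, 262.6, 198.4] [0.6352 0.0586 0.0966] 0.1355
top toggle_tip 0.59 [293.8, 205.2, 298.9, 215.9] [ 0.5366 -0.0431  0.1313] 0.1395
top toggle_tip 0.15 [245.5, 166.4, 268.0, 199.2] [0.6332 0.0596 0.0958] 0.1355
top hair_pick 0.96 [203.4, 211.8, 269.9, 228.9] [0.5374 0.1208 0.0855] 0.0945
top tray 0.74 [364.3, 190.1, 452.9, 293.5] [ 0.4624 -0.3619  0.006 ] 0.0274
top lash_curler 0.76 [383.5, 234.3, 408.4, 276.6] [ 0.4117 -0.3104  0.0122] 0.0321
top crank 0.82 [246.1, 166.8, 268.6, 198.1] [0.6352 0.0587 0.0964] 0.1355
```

View pics/top0.png

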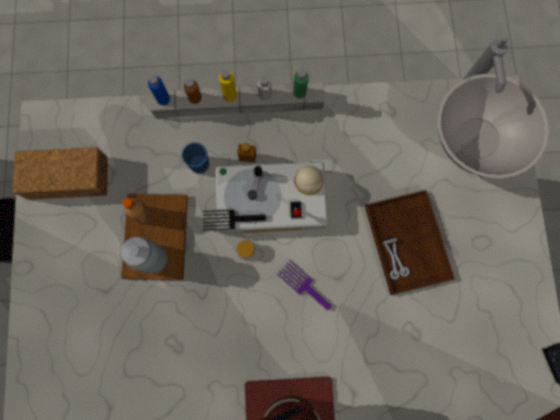

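```bash
python3 - <<'E'
from h import *
for c in ("top","scene"):
    P=np.load(c+"0.npy"); Q=P.reshape(-1,3)
    # lamp deck
    m=(abs(Q[:,2]-.075)<.004)&(Q[:,0]>.42)&(Q[:,0]<.85)&(abs(Q[:,1])<.3)
    print(c,m.sum(),cv2.minAreaRect((Q[m,:2]*1000).astype(np.float32)))
    m=(abs(Q[:,2]-.022)<.006)&(Q[:,0]>.25)&(Q[:,0]<.7)&(Q[:,1]<-.2)
    print(cv2.minAreaRect((Q[m,:2]*1000).astype(np.float32)))
    for t in ("hair_pick","lash_curler","crank","toggle_tip"):
        r=arm.trace(t,c)[0]; q=P[r["region"]]; q=q[np.isfinite(q[:,2])]
        if t=="hair_pick": q=q[q[:,2]>.078]
        if t=="crank":
            k=q[q[:,2]>.122]; print("knob",k.mean(0),len(k)); continue
        (r2)=cv2.minAreaRect((q[:,:2]*1000).astype(np.float32)); print(t,r["p"],q.mean(0),r2,q.min(0),q.max(0))
im=cv2.imread("pics/top0.png"); cv2.imwrite("pics/topc.png",cv2.resize(im[140:300,190:470],None,fx=2.8,fy=2.8,interpolation=cv2.INTER_CUBIC))
E
```

```text
top 4607 ((627.2196655273438, 62.32286071777344), (383.9954833984375, 238.70875549316406), 89.0617446899414)
((512.7847900390625, -472.95281982421875), (290.7400817871094, 490.7998046875), 24.32644271850586)
hair_pick 0.96 [0.53766342 0.11304026 0.08576513] ((536.7113037109375, 119.75238800048828), (163.1304168701172, 54.0117301940918), 89.47457885742188) [0.50974958 0.03818257 0.07800482] [0.5640685  0.20135299 0.09449384]
lash_curler 0.76 [ 0.41479753 -0.31154504  0.01210616] ((417.98760986328125, -308.4535827636719), (115.46114349365234, 49.78234100341797), 16.020572662353516) [ 0.35889994 -0.34556259 -0.00215929] [ 0.47721184 -0.2832134   0.03205774]
knob [0.65470001 0.0502968  0.12920287] 64
toggle_tip 0.59 [ 0.53867773 -0.0434251   0.12396503] ((542.5000610351562, -44.00293731689453), (13.301794052124023, 28.56475067138672), 89.14457702636719) [ 0.52820579 -0.05059851  0.08079341] [ 0.55679804 -0.03721481  0.13952396]
scene 3672 ((631.0147094726562, 62.021820068359375), (383.4243469238281, 242.81710815429688), 89.6353988647461)
((512.6962890625, -469.8214111328125), (291.9216613769531, 488.3961486816406), 24.437536239624023)
hair_pick 0.95 [0.54088145 0.12398755 0.08550324] ((540.245849609375, 117.74956512451172), (52.81721496582031, 160.34130859375), 2.5531833171844482) [0.51279791 0.03746864 0.07803624] [0.56661581 0.19811902 0.09427867]
lash_curler 0.68 [ 0.42508227 -0.31156794  0.01596765] ((419.31573486328125, -315.3450012207031), (117.15442657470703, 47.34648132324219), 9.509796142578125) [ 0.36053279 -0.34583693  0.00491663] [ 0.4784242  -0.28415482  0.03029829]
knob [0.66008896 0.04906844 0.13053249] 63
toggle_tip 0.41 [ 0.54625545 -0.04520811  0.11711809] ((546.043701171875, -43.34767532348633), (21.243114471435547, 13.74002456665039), 13.399640083312988) [ 0.53602704 -0.05180611  0.08989662] [ 0.55761735 -0.03754471  0.14056939]
```

View pics/topc.png

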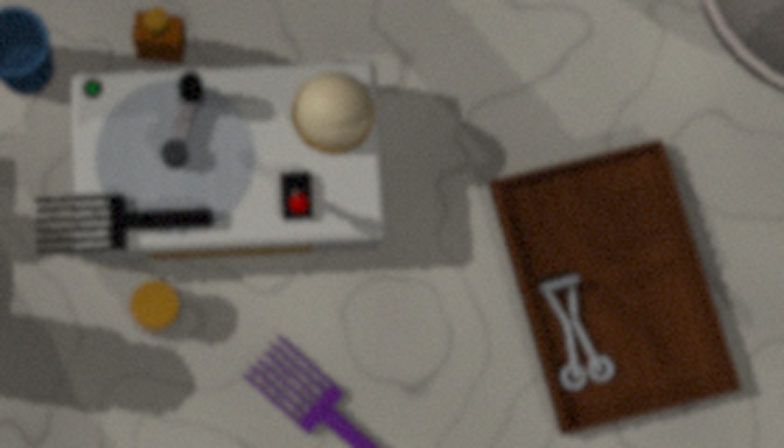

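```bash
python3 - <<'E'
from h import *
from scipy.optimize import minimize
def fit(q,L,W):  # rotated rect fit: percentiles
    best=None
    for a in np.radians(np.arange(-30,30,.25)):
        R=np.array([[np.cos(a),np.sin(a)],[-np.sin(a),np.cos(a)]]); z=q@R.T
        lo,hi=np.percentile(z,.7,axis=0),np.percentile(z,99.3,axis=0); s=np.prod(hi-lo)
        if best is None or s<best[0]: best=(s,np.degrees(a),(lo+hi)/2@R,hi-lo)
    return best
for c in ("top","scene"):
    P=np.load(c+"0.npy")
    r=arm.trace("lamp",c)[0]["region"]; q=P[r]; q=q[abs(q[:,2]-.075)<.004][:,:2]
    s,a,ce,sz=fit(q,.18,.3); t=np.radians(a); ax=ce+.05*np.array([-np.sin(t),np.cos(t)])
    print(c,"lamp yaw",a,"centre",ce,sz,"axis",ax)
    r=arm.trace("tray",c)[0]["region"].astype(np.uint8); r=cv2.morphologyEx(r,cv2.MORPH_CLOSE,np.ones((25,25)))>0
    q=P[r]; q=q[(q[:,2]<.035)&(q[:,2]>.003)][:,:2]; print("tray",fit(q,.26,.18))
    m=(abs(P[...,2]-.092)<.0025)&(P[...,0]<.6)&(P[...,0]>.48)&(P[...,1]<.22)&(P[...,1]>0)
    q=P[arm.trace("hair_pick",c)[0]["region"]]; q=q[q[:,2]>.08]
    hd=q[(q[:,1]<.11)]; print("handle",hd.mean(0),np.polyfit(hd[:,1],hd[:,0],1), "y range",q[:,1].min(),q[:,1].max(),cv2.minAreaRect((hd[:,:2]*1000).astype(np.float32)))
    w=[(round(y,3),round(float(np.ptp(q[abs(q[:,1]-y)<.004][:,0])),3)) for y in np.arange(.03,.21,.01) if (abs(q[:,1]-y)<.004).sum()>2]; print(w)
E
```

```text
top lamp yaw -0.5 centre [0.59738351 0.01961692] [0.17384228 0.29097762] axis [0.59781984 0.06961502]
tray (np.float64(0.045511530327954096), np.float64(10.75), array([ 0.45941655, -0.35470469]), array([0.25549841, 0.17812843]))
handle [0.53496895 0.07481726 0.08809441] [0.00497094 0.53459703] y range 0.0381825669938118 0.20135298635738222 ((535.5897827148438, 74.06816864013672), (71.7542724609375, 18.844388961791992), 89.64366149902344)
[(np.float64(0.04), 0.014), (np.float64(0.05), 0.017), (np.float64(0.06), 0.017), (np.float64(0.07), 0.017), (np.float64(0.08), 0.019), (np.float64(0.09), 0.018), (np.float64(0.1), 0.016), (np.float64(0.11), 0.017), (np.float64(0.12), 0.049), (np.float64(0.13), 0.051), (np.float64(0.14), 0.031), (np.float64(0.15), 0.014), (np.float64(0.16), 0.011), (np.float64(0.17), 0.03), (np.float64(0.18), 0.052), (np.float64(0.19), 0.052), (np.float64(0.2), 0.01)]
scene lamp yaw -1.25 centre [0.60235616 0.01930825] [0.17417681 0.29396607] axis [0.60344691 0.06929635]
tray (np.float64(0.045882771381042735), np.float64(11.0), array([ 0.46193311, -0.35517641]), array([0.25896007, 0.17718087]))
handle [0.54084177 0.07374668 0.08880835] [-0.01039325  0.54160824] y range 0.03746863707308573 0.19811902202567944 ((537.6138305664062, 73.38844299316406), (71.81267547607422, 22.492107391357422), 89.6259994506836)
[(np.float64(0.04), 0.012), (np.float64(0.05), 0.017), (np.float64(0.06), 0.018), (np.float64(0.07), 0.016), (np.float64(0.08), 0.017), (np.float64(0.09), 0.017), (np.float64(0.1), 0.016), (np.float64(0.11), 0.023), (np.float64(0.12), 0.048), (np.float64(0.13), 0.049), (np.float64(0.14), 0.053), (np.float64(0.15), 0.046), (np.float64(0.16), 0.04), (np.float64(0.17), 0.048), (np.float64(0.18), 0.049), (np.float64(0.19), 0.048), (np.float64(0.2), 0.028)]
```

```bash
cat >> h.py <<'E'
from scipy.spatial.transform import Rotation as Rn
def plan(targets, start=None):
    """targets: x,y,z,yaw (tool down) -> delta in cm / turn, from the state or a given start (x,y,z,yaw)"""
    s=arm.state()
    if start is None: p=s["tool_pos"]; R=Rn.from_euler("xyz",s["orientation"],degrees=True)
    else: p=np.array(start[:3]); R=Rn.from_euler("xyz",[180,0,start[3]],degrees=True)
    for t in targets:
        d=R.inv().apply(np.array(t[:3])-p)*100; w=(R.inv()*Rn.from_euler("xyz",[180,0,t[3]],degrees=True)).as_rotvec(degrees=True)
        print(t,"->",d.round(2),w.round(1))
E
python3 - <<'E'
from h import *
plan([(.42,-.34,.27,55)])
plan([(.5375,.10,.25,90)],(.42,-.34,.27,55))
E
```

```text
(0.42, -0.34, 0.27, 55) -> [ 31.77 -21.29  -4.75] [ -0.   0. -40.]
(0.5375, 0.1, 0.25, 90) -> [ 42.78 -15.61   2.  ] [ -0.   0. -35.]
```

carry_out --commands '[{"delta_pos": [31.8, -21.3, -4.8], "turn": [0, 0, -40], "hand": 0.55}, {"delta_pos": [31.8, -21.3, -4.8], "turn": [0, 0, -40], "hand": 0.55}, {"delta_pos": [31.8, -21.3, -4.8], "turn": [0, 0, -40], "hand": 0.55}, {"delta_pos": [31.8, -21.3, -4.8], "turn": [0, 0, -40], "hand": 0.55}, {"delta_pos": [31.8, -21.3, -4.8], "turn": [0, 0, -40], "hand": 0.55}]'

```text
time: 2.22
tool_pos: [0.3734, -0.3929, 0.262]
orientation: [180.0, 0.0, 55.1]
force: [1.4, -0.4, -0.2]
finger_gap: 0.578
finger_force: 0.0
```

```bash
python3 - <<'E'
from h import *
s=arm.state(); print(s["time"],s["tool_pos"],s["orientation"],s["q"],s["finger_gap"])
plan([(.5375,.10,.25,90)])
E
```

```text
2.225 [ 0.37343535 -0.39289617  0.26199617] [1.79961305e+02 1.73749064e-02 5.51044612e+01] [ 54.12287585   6.18114346 -13.40835235  95.10049335   1.47181565
  78.84889717   5.61045456] 0.5778454385336738
(0.5375, 0.1, 0.25, 90) -> [ 49.81 -14.74   1.17] [  0.    0.  -34.9]
```

carry_out --commands '[{"delta_pos": [49.8, -14.7, 1.2], "turn": [0, 0, -35]}, {"delta_pos": [49.8, -14.7, 1.2], "turn": [0, 0, -35]}, {"delta_pos": [49.8, -14.7, 1.2], "turn": [0, 0, -35]}, {"delta_pos": [49.8, -14.7, 1.2], "turn": [0, 0, -35]}, {"delta_pos": [49.8, -14.7, 1.2], "turn": [0, 0, -35]}]'

```text
schema error: expected keys delta_pos, turn, hand
```

```bash
python3 - <<'E'
from h import *
s=arm.state(); print(s["time"],s["tool_pos"],s["orientation"],s["q"],s["finger_gap"])
plan([(.5375,.10,.18,90)])
E
```

```text
2.225 [ 0.37343535 -0.39289617  0.26199617] [1.79961305e+02 1.73749064e-02 5.51044612e+01] [ 54.12287585   6.18114346 -13.40835235  95.10049335   1.47181565
  78.84889717   5.61045456] 0.5778454385336738
(0.5375, 0.1, 0.18, 90) -> [ 49.82 -14.75   8.17] [  0.    0.  -34.9]
```

carry_out --commands '[{"delta_pos": [49.8, -14.7, 1.2], "turn": [0, 0, -35], "hand": 0.55}, {"delta_pos": [49.8, -14.7, 1.2], "turn": [0, 0, -35], "hand": 0.55}, {"delta_pos": [49.8, -14.7, 1.2], "turn": [0, 0, -35], "hand": 0.55}, {"delta_pos": [49.8, -14.7, 1.2], "turn": [0, 0, -35], "hand": 0.55}, {"delta_pos": [49.8, -14.7, 1.2], "turn": [0, 0, -35], "hand": 0.55}]'

```text
time: 2.85
tool_pos: [0.4722, -0.0964, 0.2546]
orientation: [179.9, 0.0, 90.0]
force: [1.1, 0.3, -0.5]
finger_gap: 0.551
finger_force: 0.0
```

```bash
python3 - <<'E'
from h import *
s=arm.state(); print(s["time"],s["tool_pos"],s["orientation"],s["q"],s["finger_gap"])
plan([(.5375,.10,.18,90)])
E
```

```text
2.85 [ 0.4721843  -0.09643756  0.25458768] [1.79947973e+02 3.78956029e-02 9.00243730e+01] [ 3.78081421e+01 -2.81448020e-02 -3.11905583e+01  1.02388292e+02
  1.74562549e-02  7.75797234e+01  6.63822382e+00] 0.5514377851032184
(0.5375, 0.1, 0.18, 90) -> [19.65  6.53  7.45] [0.1 0.  0. ]
```

carry_out --commands '[{"delta_pos": [19.65, 6.53, 4], "turn": [0, 0, 0], "hand": 0.55}, {"delta_pos": [19.65, 6.53, 4], "turn": [0, 0, 0], "hand": 0.55}, {"delta_pos": [19.65, 6.53, 4], "turn": [0, 0, 0], "hand": 0.55}, {"delta_pos": [19.65, 6.53, 4], "turn": [0, 0, 0], "hand": 0.55}, {"delta_pos": [19.65, 6.53, 4], "turn": [0, 0, 0], "hand": 0.55}]'

```text
time: 3.48
tool_pos: [0.5369, 0.1004, 0.2138]
orientation: [-180.0, -0.1, 90.2]
force: [-0.1, -0.0, 0.7]
finger_gap: 0.547
finger_force: 0.0
```

```bash
python3 - <<'E'
from h import *
s=arm.state(); print(s["time"],s["tool_pos"],s["orientation"],s["q"],s["finger_gap"])
plan([(.5375,.10,.079,90)])
im,P=cloud("scene"); save(cv2.resize(im[140:260,200:400],None,fx=4,fy=4,interpolation=cv2.INTER_CUBIC),"s1.png")
E
```

```text
3.475 [0.53688169 0.10039649 0.21382475] [-1.79950904e+02 -6.39715678e-02  9.02127806e+01] [ 22.16658511  11.26628314 -42.0272027   97.44010848   7.72893461
  74.30491295 -21.19995031] 0.5474898955123638
(0.5375, 0.1, 0.079, 90) -> [-0.05  0.07 13.48] [-0.  -0.1  0.2]
```

View pics/s1.png

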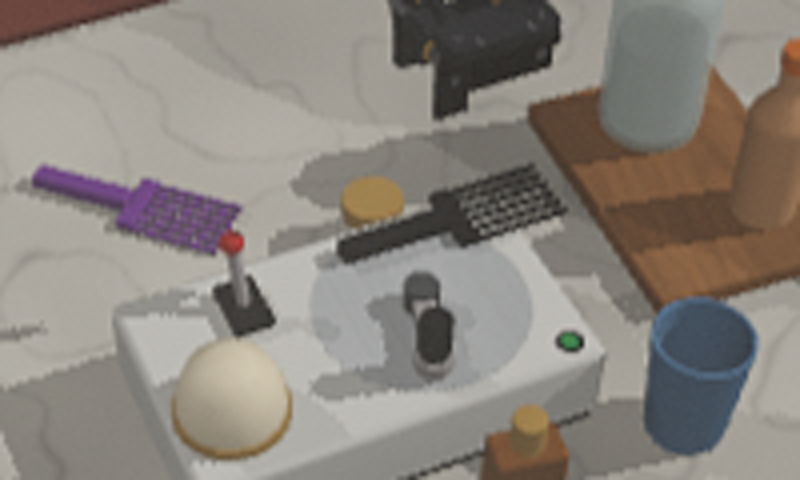

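carry_out --commands '[{"delta_pos": [0, 0.05, 6], "turn": [0, 0, 0], "hand": 0.55}, {"delta_pos": [0, 0.05, 11], "turn": [0, 0, 0], "hand": 0.55}, {"delta_pos": [0, 0.05, 13.5], "turn": [0, 0, 0], "hand": 0.55}, {"delta_pos": [0, 0.05, 13.5], "turn": [0, 0, 0], "hand": 0.55}]'

```text
time: 4.03
tool_pos: [0.5372, 0.0961, 0.0783]
orientation: [-179.9, 0.1, 89.9]
force: [0.7, 0.6, 1.3]
finger_gap: 0.552
finger_force: 0.0
```

carry_out --commands '[{"delta_pos": [0, 0, 0], "turn": [0, 0, 0], "hand": 0.1}, {"delta_pos": [0, 0, 0], "turn": [0, 0, 0], "hand": 0.1}, {"delta_pos": [0, 0, 0], "turn": [0, 0, 0], "hand": 0.1}, {"delta_pos": [0, 0, 0], "turn": [0, 0, 0], "hand": 0.1}, {"delta_pos": [0, 0, 0], "turn": [0, 0, 0], "hand": 0.1}]' --grip_force 15

```text
time: 4.65
tool_pos: [0.5378, 0.0981, 0.0795]
orientation: [180.0, 0.0, 90.0]
force: [-0.8, -1.2, 2.3]
finger_gap: 0.205
finger_force: 15.0
```

carry_out --commands '[{"delta_pos": [0, 0, -4], "turn": [0, 0, 0], "hand": 0.1}, {"delta_pos": [0, 0, -9], "turn": [0, 0, 0], "hand": 0.1}, {"delta_pos": [0, 0, -12], "turn": [0, 0, 0], "hand": 0.1}, {"delta_pos": [0, 0, -12], "turn": [0, 0, 0], "hand": 0.1}]'

```text
time: 5.15
tool_pos: [0.5389, 0.0987, 0.2016]
orientation: [179.8, -0.0, 90.0]
force: [0.8, -0.2, -1.7]
finger_gap: 0.204
finger_force: 15.0
```

```bash
python3 - <<'E'
from h import *
s=arm.state(); print(s["time"],s["tool_pos"],s["orientation"],s["q"],s["finger_gap"])
plan([(.4465,-.2,.2,45),(.4465,-.393,.12,10.9)])
E
```

```text
5.15 [0.5389036  0.09869521 0.20157247] [ 1.79758091e+02 -1.47533208e-02  9.00027637e+01] [ 22.33602728  11.80107463 -42.16397977  98.41358779   8.33483002
  72.72099428 -21.67612149] 0.2042819982274365
(0.4465, -0.2, 0.2, 45) -> [-29.87  -9.24   0.11] [ 0.2 -0.1 45. ]
(0.4465, -0.393, 0.12, 10.9) -> [-49.17  -9.28   8.11] [ 0.2 -0.2 79.1]
```

carry_out --commands '[{"delta_pos": [-6, -1.8, 0], "turn": [0, 0, 9], "hand": 0.1}, {"delta_pos": [-12, -3.7, 0], "turn": [0, 0, 18], "hand": 0.1}, {"delta_pos": [-18, -5.5, 0], "turn": [0, 0, 27], "hand": 0.1}, {"delta_pos": [-24, -7.4, 0], "turn": [0, 0, 36], "hand": 0.1}, {"delta_pos": [-30, -9.2, 0], "turn": [0, 0, 45], "hand": 0.1}]'

```text
time: 5.78
tool_pos: [0.4445, -0.2022, 0.1981]
orientation: [-179.9, 0.0, 44.7]
force: [1.2, 0.4, 0.3]
finger_gap: 0.207
finger_force: 15.0
```

```bash
python3 - <<'E'
from h import *
s=arm.state(); print(s["time"],s["tool_pos"],s["orientation"],s["q"],s["finger_gap"])
plan([(.4465,-.393,.1,10.9)])
E
```

```text
5.775 [ 0.44446683 -0.20224739  0.19812788] [-1.79938837e+02  3.33775256e-02  4.46991504e+01] [ 43.93848019   2.60798064 -25.20107108 106.57909932   1.17586151
  71.13419145 -26.92220721] 0.20684653233303016
(0.4465, -0.393, 0.1, 10.9) -> [-13.27  13.71   9.81] [-0.   0.1 33.8]
```

carry_out --commands '[{"delta_pos": [-3.3, 3.4, 2], "turn": [0, 0, 8.5], "hand": 0.1}, {"delta_pos": [-6.6, 6.9, 4], "turn": [0, 0, 17], "hand": 0.1}, {"delta_pos": [-10, 10.3, 6], "turn": [0, 0, 25], "hand": 0.1}, {"delta_pos": [-13.3, 13.7, 9.8], "turn": [0, 0, 33.8], "hand": 0.1}, {"delta_pos": [-13.3, 13.7, 9.8], "turn": [0, 0, 33.8], "hand": 0.1}]'

```text
time: 6.4
tool_pos: [0.4448, -0.3937, 0.0957]
orientation: [-179.7, 0.3, 10.8]
force: [0.1, 1.3, 0.2]
finger_gap: 0.207
finger_force: 15.0
```

```bash
python3 - <<'E'
from h import *
s=arm.state(); print(s["time"],s["tool_pos"],s["orientation"],s["finger_gap"])
plan([(.4465,-.393,.011,10.9)])
im,P=cloud("top"); save(cv2.resize(im[170:310,320:500],None,fx=4,fy=4,interpolation=cv2.INTER_CUBIC),"t2.png")
E
```

```text
6.4 [ 0.4447938  -0.39365698  0.09571278] [-179.70005056    0.34082756   10.79264758] 0.20709396794738347
(0.4465, -0.393, 0.011, 10.9) -> [0.23 0.01 8.47] [-0.3  0.3 -0.1]
```

View pics/t2.png

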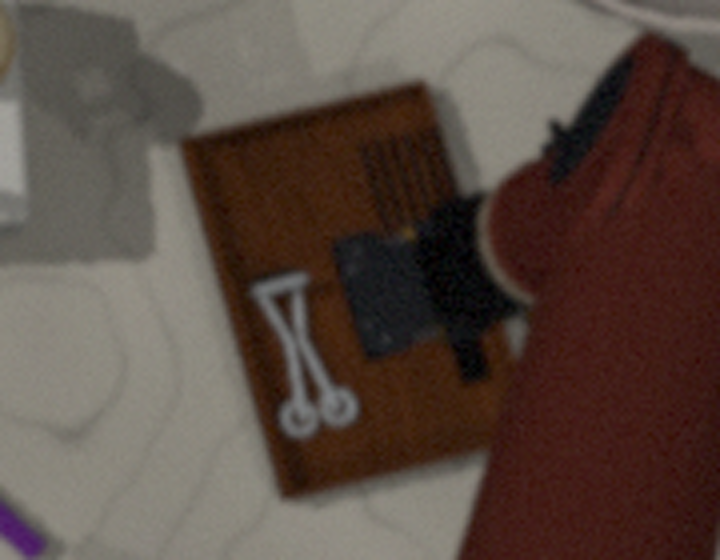

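carry_out --commands '[{"delta_pos": [0.2, 0, 4], "turn": [0, 0, 0], "hand": 0.1}, {"delta_pos": [0.2, 0, 7], "turn": [0, 0, 0], "hand": 0.1}, {"delta_pos": [0.2, 0, 8.2], "turn": [0, 0, 0], "hand": 0.1}, {"delta_pos": [0.2, 0, 8.5], "turn": [0, 0, 0], "hand": 0.1}, {"delta_pos": [0.2, 0, 8.5], "turn": [0, 0, 0], "hand": 0.1}]'

```text
time: 7.08
tool_pos: [0.4515, -0.3913, 0.0174]
orientation: [179.9, -0.1, 11.2]
force: [-0.5, -0.5, -0.2]
finger_gap: 0.204
finger_force: 15.0
```

carry_out --commands '[{"delta_pos": [0, 0, 0], "turn": [0, 0, 0], "hand": 0.1}, {"delta_pos": [0, 0, 0.1], "turn": [0, 0, 0], "hand": 0.1}]'

```text
time: 7.32
tool_pos: [0.4512, -0.3915, 0.0161]
orientation: [179.9, -0.0, 11.2]
force: [0.0, -0.0, -0.6]
finger_gap: 0.204
finger_force: 15.0
```

carry_out --commands '[{"delta_pos": [0, 0, 0.2], "turn": [0, 0, 0], "hand": 0.1}, {"delta_pos": [0, 0, 0.5], "turn": [0, 0, 0], "hand": 0.1}, {"delta_pos": [0, 0, 0.5], "turn": [0, 0, 0], "hand": 0.1}]'

```text
time: 7.7
tool_pos: [0.4509, -0.3912, 0.0103]
orientation: [180.0, -0.0, 11.2]
force: [-1.0, 0.3, 1.6]
finger_gap: 0.202
finger_force: 15.0
```

```bash
python3 - <<'E'
from h import *
s=arm.state(); print(s["time"],s["tool_pos"],s["orientation"],s["finger_gap"],s["force"],s["q"])
E
```

```text
7.7 [ 0.45089599 -0.39115711  0.01032895] [ 1.79992216e+02 -6.51402105e-03  1.11989621e+01] 0.20196982277512784 [-1.02245403  0.25674247  1.60851676] [ 48.5900841   25.11226481 -14.55319223 103.02176884   7.69311531
  52.81602406 -48.10552731]
```

carry_out --commands '[{"delta_pos": [0, 0, 0], "turn": [0, 0, 0], "hand": 0.45}, {"delta_pos": [0, 0, 0], "turn": [0, 0, 0], "hand": 0.45}, {"delta_pos": [0, 0, 0], "turn": [0, 0, 0], "hand": 0.45}, {"delta_pos": [0, 0, -4], "turn": [0, 0, 0], "hand": 0.45}, {"delta_pos": [0, 0, -9], "turn": [0, 0, 0], "hand": 0.45}]'

```text
time: 8.32
tool_pos: [0.45, -0.3905, 0.1001]
orientation: [-179.9, 0.1, 11.2]
force: [0.9, -0.3, -0.0]
finger_gap: 0.449
finger_force: 0.0
```

```bash
python3 - <<'E'
from h import *
s=arm.state(); print(s["time"],s["tool_pos"],s["orientation"],s["finger_gap"])
plan([(.45,-.2,.2,45)])
plan([(.53,.05,.22,89)],(.45,-.2,.2,45))
E
```

```text
8.325 [ 0.4499956  -0.39046184  0.10012247] [-1.79871257e+02  9.06474803e-02  1.12016127e+01] 0.44941077961192444
(0.45, -0.2, 0.2, 45) -> [  3.68 -18.71  -9.95] [ -0.2   0.1 -33.8]
(0.53, 0.05, 0.22, 89) -> [ 23.33 -12.02  -2.  ] [ -0.   0. -44.]
```

carry_out --commands '[{"delta_pos": [0.7, -3.7, -4], "turn": [0, 0, -7], "hand": 0.45}, {"delta_pos": [1.5, -7.5, -7], "turn": [0, 0, -14], "hand": 0.45}, {"delta_pos": [2.2, -11.2, -9], "turn": [0, 0, -21], "hand": 0.45}, {"delta_pos": [3, -15, -10], "turn": [0, 0, -28], "hand": 0.45}, {"delta_pos": [3.7, -18.7, -10], "turn": [0, 0, -33.8], "hand": 0.45}]'

```text
time: 8.95
tool_pos: [0.4512, -0.1993, 0.2013]
orientation: [179.9, -0.0, 45.2]
force: [0.5, -0.2, 0.0]
finger_gap: 0.451
finger_force: 0.0
```

```bash
python3 - <<'E'
from h import *
s=arm.state(); print(s["time"],s["tool_pos"],s["orientation"],s["finger_gap"])
im,P=cloud("top"); save(cv2.resize(im[140:310,190:470],None,fx=2.8,fy=2.8,interpolation=cv2.INTER_CUBIC),"t3.png"); np.save("top1.npy",P)
im2,P2=cloud("scene"); np.save("scene1.npy",P2); cv2.imwrite("pics/s3raw.png",im2[...,::-1])
for c,p,i in (("top",P,im),("scene",P2,im2)):
    # knob: points 0.10<z<.15 near axis, dark
    m=(p[...,2]>.12)&(p[...,2]<.145)&(np.hypot(p[...,0]-.6,p[...,1]-.07)<.085); q=p[m]; print(c,len(q),q.mean(0) if len(q) else 0,q.min(0),q.max(0))
    q=q[q[:,2]>.1295]; print(" top face",len(q),(q.min(0)+q.max(0))/2,np.ptp(q,axis=0))
    m=(p[...,2]>.078)&(p[...,2]<.1)&(np.hypot(p[...,0]-.6,p[...,1]-.07)<.03); q=p[m]; print(" hub",len(q),q.mean(0))
E
```

```text
8.95 [ 0.45119758 -0.19929847  0.20129952] [ 1.79888579e+02 -2.73809404e-02  4.52159256e+01] 0.45069980272585464
top 66 [0.65430508 0.05052972 0.12933256] [0.64399892 0.03920753 0.1201586 ] [0.66731999 0.06071504 0.13459647]
 top face 36 [0.65450354 0.05089434 0.13220522] [0.02100923 0.01860941 0.0047825 ]
 hub 161 [0.60304274 0.06809341 0.08992473]
scene 68 [0.6604492  0.04914265 0.13037333] [0.64864819 0.03942053 0.12138377] [0.66887401 0.06274557 0.13586328]
 top face 47 [0.65838742 0.05137616 0.13275847] [0.01947847 0.02273882 0.00620963]
 hub 137 [0.60069052 0.06666343 0.08829847]
```

View pics/t3.png

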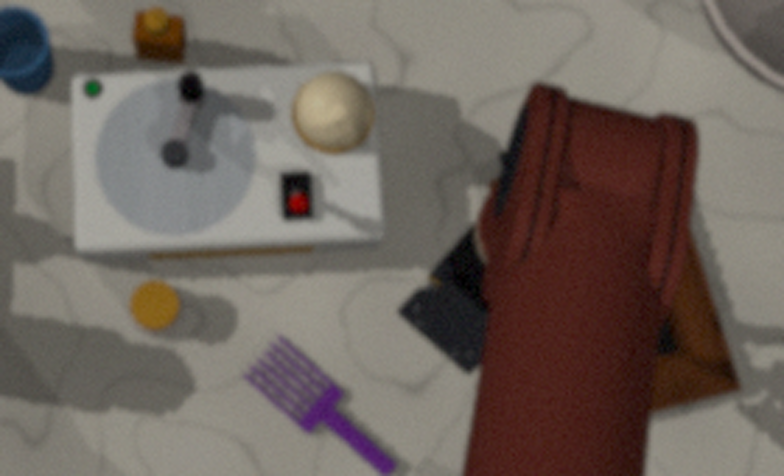

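```bash
python3 - <<'E'
from h import *
plan([(.6565,.051,.19,89)])
E
```

```text
(0.6565, 0.051, 0.19, 89) -> [32.01 -2.73  1.1 ] [  0.   -0.  -43.5]
```

carry_out --commands '[{"delta_pos": [6.2, -0.5, 0], "turn": [0, 0, -9], "hand": 0.55}, {"delta_pos": [12.4, -1.1, 0], "turn": [0, 0, -18], "hand": 0.55}, {"delta_pos": [18.6, -1.6, 0], "turn": [0, 0, -27], "hand": 0.55}, {"delta_pos": [24.8, -2.1, 0], "turn": [0, 0, -36], "hand": 0.55}, {"delta_pos": [30.5, -2.6, 0], "turn": [0, 0, -43.8], "hand": 0.55}]'

```text
time: 9.68
tool_pos: [0.6495, 0.0344, 0.1999]
orientation: [180.0, 0.0, 89.0]
force: [1.2, -1.1, 0.7]
finger_gap: 0.552
finger_force: 0.0
```

carry_out --commands '[{"delta_pos": [0, 0, 0], "turn": [0, 0, 0], "hand": 0.55}, {"delta_pos": [0, 0, 0], "turn": [0, 0, 0], "hand": 0.55}]'

```text
time: 9.93
tool_pos: [0.6479, 0.0326, 0.1995]
orientation: [-179.9, 0.0, 88.7]
force: [0.1, -0.6, -0.3]
finger_gap: 0.551
finger_force: 0.0
```

```bash
python3 - <<'E'
from h import *
s=arm.state(); print(s["time"],s["tool_pos"],s["orientation"],s["q"],s["finger_gap"])
plan([(.6565,.051,.19,90),(.6565,.051,.098,90)])
im,P=cloud("scene"); save(cv2.resize(im[140:260,60:400],None,fx=2.35,fy=2.35,interpolation=cv2.INTER_CUBIC),"s4.png")
E
```

```text
9.925 [0.64794069 0.03260017 0.19953483] [-1.79935888e+02  2.48350541e-02  8.86988611e+01] [ 22.14123164  24.37927734 -38.88855918  84.1366564   15.43268575
  76.97389861 -19.04161576] 0.5505086537533673
(0.6565, 0.051, 0.19, 90) -> [1.86 0.81 0.95] [-0.1  0.  -1.3]
(0.6565, 0.051, 0.098, 90) -> [ 1.86  0.83 10.15] [-0.1  0.  -1.3]
```

View pics/s4.png

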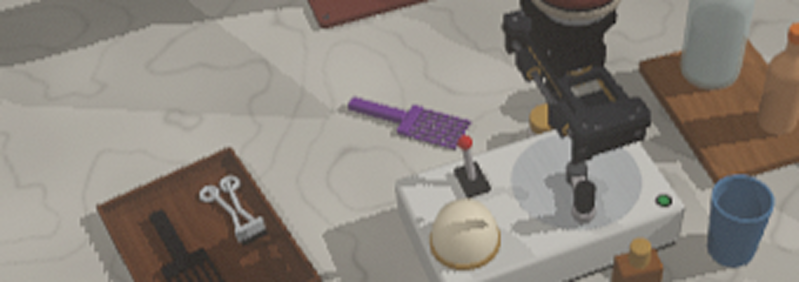

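carry_out --commands '[{"delta_pos": [1.85, 0.85, 1], "turn": [0, 0, -1.3], "hand": 0.55}, {"delta_pos": [1.85, 0.85, 5], "turn": [0, 0, -1.3], "hand": 0.55}, {"delta_pos": [1.85, 0.85, 8.5], "turn": [0, 0, -1.3], "hand": 0.55}, {"delta_pos": [1.85, 0.85, 10.1], "turn": [0, 0, -1.3], "hand": 0.55}, {"delta_pos": [1.85, 0.85, 10.1], "turn": [0, 0, -1.3], "hand": 0.55}]'

```text
time: 10.6
tool_pos: [0.6564, 0.0518, 0.0985]
orientation: [-179.9, 0.0, 90.1]
force: [0.5, -0.4, 1.0]
finger_gap: 0.55
finger_force: 0.0
```

carry_out --commands '[{"delta_pos": [0, 0, 0], "turn": [0, 0, 0], "hand": 0.15}, {"delta_pos": [0, 0, 0], "turn": [0, 0, 0], "hand": 0.15}, {"delta_pos": [0, 0, 0], "turn": [0, 0, 0], "hand": 0.15}, {"delta_pos": [0, 0, 0], "turn": [0, 0, 0], "hand": 0.15}, {"delta_pos": [0, 0, 0], "turn": [0, 0, 0], "hand": 0.15}]' --grip_force 15

```text
time: 11.22
tool_pos: [0.6571, 0.052, 0.1]
orientation: [180.0, 0.0, 90.1]
force: [-2.7, -0.1, 6.1]
finger_gap: 0.27
finger_force: 15.0
```

```bash
python3 - <<'E'
from h import *
s=arm.state(); print(s["time"],s["tool_pos"],s["orientation"],s["q"],s["finger_gap"],s["force"],s["ft_torque"])
E
```

```text
11.225 [0.65711168 0.05198506 0.09997355] [1.79965557e+02 1.74672234e-03 9.00957171e+01] [ 19.51621091  29.95276132 -37.78640246  89.02599036  19.32701988
  67.64736846 -21.86606694] 0.2701979687187758 [-2.73937694 -0.07165714  6.12242399] [-0.11852159  0.45979705  0.0287443 ]
```

```bash
cat >> h.py <<'E'
import json
C=np.array([.6005,.0695])
def pt(a): a=np.radians(a); return C+.06*np.array([np.cos(a),np.sin(a)])
def circ(a0,step,n,p0=None):
    p=pt(a0) if p0 is None else np.array(p0)
    r=[]
    for i in range(1,n+1):
        d=(pt(a0-step*i)-p)*100; r.append([round(float(d[1]),2),round(float(d[0]),2),0])
    print(a0,"->",a0-step*n,json.dumps(r))
E
python3 - <<'E'
from h import *
circ(-17.2,12,5,(.657,.0518))
E
```

```text
-17.2 -> -77.2 [[-1.16, -0.41, 0], [-2.18, -1.14, 0], [-3.03, -2.06, 0], [-3.68, -3.13, 0], [-4.08, -4.32, 0]]
```

carry_out --commands '[{"delta_pos": [-1.16, -0.41, -0.1], "turn": [0, 0, 0], "hand": 0.15}, {"delta_pos": [-2.18, -1.14, -0.2], "turn": [0, 0, 0], "hand": 0.15}, {"delta_pos": [-3.03, -2.06, -0.2], "turn": [0, 0, 0], "hand": 0.15}, {"delta_pos": [-3.68, -3.13, -0.2], "turn": [0, 0, 0], "hand": 0.15}, {"delta_pos": [-4.08, -4.32, -0.2], "turn": [0, 0, 0], "hand": 0.15}]'

```text
time: 11.85
tool_pos: [0.6137, 0.0123, 0.1002]
orientation: [180.0, -0.1, 90.2]
force: [3.7, 6.1, -10.0]
finger_gap: 0.27
finger_force: 15.0
```

```bash
python3 - <<'E'
from h import *
s=arm.state(); print(s["time"],s["tool_pos"],s["orientation"],s["finger_gap"],s["force"],s["ft_torque"])
print(pt(-77.2)); a=-77.2
for i in range(3): circ(a,24,5); a-=120
E
```

```text
11.85 [0.61367236 0.01228874 0.10022818] [ 1.79970614e+02 -1.45876445e-01  9.01531740e+01] 0.2702969167943765 [ 3.71577322  6.12546964 -9.99618611] [ 1.52316642 -1.27526846 -0.05416194]
[0.61379291 0.01099104]
-77.2 -> -197.2 [[-0.03, -2.49, 0], [0.95, -4.79, 0], [2.78, -6.48, 0], [5.14, -7.29, 0], [7.63, -7.06, 0]]
-197.2 -> -317.2 [[2.18, 1.22, 0], [3.67, 3.21, 0], [4.23, 5.65, 0], [3.74, 8.1, 0], [2.3, 10.13, 0]]
-317.2 -> -437.2 [[-2.14, 1.28, 0], [-4.62, 1.57, 0], [-7.0, 0.84, 0], [-8.88, -0.81, 0], [-9.93, -3.07, 0]]
```

carry_out --commands '[{"delta_pos": [0.03, -2.49, 0.1], "turn": [0, 0, 0], "hand": 0.15}, {"delta_pos": [1.03, -4.79, 0.15], "turn": [0, 0, 0], "hand": 0.15}, {"delta_pos": [2.86, -6.48, 0.15], "turn": [0, 0, 0], "hand": 0.15}, {"delta_pos": [5.22, -7.29, 0.15], "turn": [0, 0, 0], "hand": 0.15}, {"delta_pos": [7.71, -7.06, 0.15], "turn": [0, 0, 0], "hand": 0.15}]'

```text
time: 12.48
tool_pos: [0.5419, 0.0861, 0.1]
orientation: [-179.9, 0.2, 90.0]
force: [3.5, -6.1, 2.7]
finger_gap: 0.27
finger_force: 15.0
```

```bash
sed -i 's/C=np.array(\[.6005,.0695\])/C=np.array([.6005,.0703])/' h.py; python3 - <<'E'
from h import *
s=arm.state(); print(s["time"],s["tool_pos"],s["orientation"],s["finger_gap"],s["force"],s["ft_torque"])
d=s["tool_pos"][:2]-C; print(np.degrees(np.arctan2(d[1],d[0])),np.hypot(*d),pt(-197.2))
E
```

```text
12.475 [0.5419007  0.08608135 0.10001478] [-179.90841369    0.21306534   89.98768724] 0.2700915493870418 [ 3.48237887 -6.11938573  2.69767027] [-1.67426919 -0.94056777  0.01922463]
164.92730142166474 0.06068714363684702 [0.5431833  0.08804248]
```

carry_out --commands '[{"delta_pos": [2.18, 1.22, 0], "turn": [0, 0, 0], "hand": 0.15}, {"delta_pos": [3.67, 3.21, 0], "turn": [0, 0, 0], "hand": 0.15}, {"delta_pos": [4.23, 5.65, 0], "turn": [0, 0, 0], "hand": 0.15}, {"delta_pos": [3.74, 8.1, 0], "turn": [0, 0, 0], "hand": 0.15}, {"delta_pos": [2.3, 10.13, 0], "turn": [0, 0, 0], "hand": 0.15}]'

```text
time: 13.1
tool_pos: [0.6435, 0.1126, 0.0999]
orientation: [-179.9, -0.0, 90.2]
force: [-14.0, -2.6, 11.2]
finger_gap: 0.268
finger_force: 15.0
```

carry_out --commands '[{"delta_pos": [-2.14, 1.28, 0], "turn": [0, 0, 0], "hand": 0.15}, {"delta_pos": [-4.62, 1.57, 0], "turn": [0, 0, 0], "hand": 0.15}, {"delta_pos": [-7.0, 0.84, 0], "turn": [0, 0, 0], "hand": 0.15}, {"delta_pos": [-8.88, -0.81, 0], "turn": [0, 0, 0], "hand": 0.15}, {"delta_pos": [-9.93, -3.07, 0], "turn": [0, 0, 0], "hand": 0.15}]'

```text
time: 13.72
tool_pos: [0.6148, 0.0124, 0.1]
orientation: [179.8, -0.1, 90.1]
force: [4.2, 9.9, 0.8]
finger_gap: 0.269
finger_force: 15.0
```

```bash
python3 - <<'E'
from h import *
s=arm.state(); print(s["time"],s["tool_pos"],s["orientation"],s["finger_gap"],s["force"],s["ft_torque"])
d=s["tool_pos"][:2]-C; print(np.degrees(np.arctan2(d[1],d[0])),np.hypot(*d),pt(-437.2))
circ(-437.2,24,5);circ(-557.2,15,2);a=-587.2
for i in range(9): circ(a,12,3);a-=36
E
```

```text
13.725 [0.61475321 0.01239382 0.09996701] [ 1.79830421e+02 -1.44589310e-01  9.00907641e+01] 0.26878379803597024 [4.22468916 9.91862535 0.79584944] [ 2.47106409 -0.89749366  0.03141525]
-76.1719306523004 0.059634554864611306 [0.61379291 0.01179104]
-437.2 -> -557.2 [[-0.03, -2.49, 0], [0.95, -4.79, 0], [2.78, -6.48, 0], [5.14, -7.29, 0], [7.63, -7.06, 0]]
-557.2 -> -587.2 [[1.42, 0.65, 0], [2.63, 1.66, 0]]
-587.2 -> -623.2 [[0.75, 1.0, 0], [1.28, 2.14, 0], [1.56, 3.37, 0]]
-623.2 -> -659.2 [[0.02, 1.25, 0], [-0.23, 2.48, 0], [-0.72, 3.64, 0]]
-659.2 -> -695.2 [[-0.72, 1.02, 0], [-1.64, 1.88, 0], [-2.72, 2.52, 0]]
-695.2 -> -731.2 [[-1.19, 0.4, 0], [-2.43, 0.55, 0], [-3.68, 0.44, 0]]
-731.2 -> -767.2 [[-1.2, -0.37, 0], [-2.29, -0.98, 0], [-3.24, -1.81, 0]]
-767.2 -> -803.2 [[-0.75, -1.0, 0], [-1.28, -2.14, 0], [-1.56, -3.37, 0]]
-803.2 -> -839.2 [[-0.02, -1.25, 0], [0.23, -2.48, 0], [0.72, -3.64, 0]]
-839.2 -> -875.2 [[0.72, -1.02, 0], [1.64, -1.88, 0], [2.72, -2.52, 0]]
-875.2 -> -911.2 [[1.19, -0.4, 0], [2.43, -0.55, 0], [3.68, -0.44, 0]]
```

carry_out --commands '[{"delta_pos": [-0.03, -2.49, 0], "turn": [0, 0, 0], "hand": 0.15}, {"delta_pos": [0.95, -4.79, 0], "turn": [0, 0, 0], "hand": 0.15}, {"delta_pos": [2.78, -6.48, 0], "turn": [0, 0, 0], "hand": 0.15}, {"delta_pos": [5.14, -7.29, 0], "turn": [0, 0, 0], "hand": 0.15}, {"delta_pos": [7.63, -7.06, 0], "turn": [0, 0, 0], "hand": 0.15}]'

```text
time: 14.35
tool_pos: [0.5419, 0.0861, 0.1]
orientation: [-179.9, 0.2, 90.0]
force: [3.0, -7.0, 2.3]
finger_gap: 0.273
finger_force: 15.0
```

carry_out --commands '[{"delta_pos": [1.42, 0.65, 0], "turn": [0, 0, 0], "hand": 0.15}, {"delta_pos": [2.63, 1.66, 0], "turn": [0, 0, 0], "hand": 0.15}]'

```text
time: 14.6
tool_pos: [0.5587, 0.1144, 0.0999]
orientation: [-179.9, 0.1, 90.1]
force: [-5.6, -3.5, 8.3]
finger_gap: 0.272
finger_force: 15.0
```

carry_out --commands '[{"delta_pos": [0.75, 1.0, 0], "turn": [0, 0, 0], "hand": 0.15}, {"delta_pos": [1.28, 2.14, 0], "turn": [0, 0, 0], "hand": 0.15}, {"delta_pos": [1.56, 3.37, 0], "turn": [0, 0, 0], "hand": 0.15}]'

```text
time: 14.98
tool_pos: [0.5927, 0.1305, 0.0999]
orientation: [-179.9, 0.0, 90.1]
force: [-6.2, -2.6, 8.8]
finger_gap: 0.273
finger_force: 15.0
```

carry_out --commands '[{"delta_pos": [0.02, 1.25, 0], "turn": [0, 0, 0], "hand": 0.15}, {"delta_pos": [-0.23, 2.48, 0], "turn": [0, 0, 0], "hand": 0.15}, {"delta_pos": [-0.72, 3.64, 0], "turn": [0, 0, 0], "hand": 0.15}]'

```text
time: 15.35
tool_pos: [0.6291, 0.1235, 0.0999]
orientation: [-179.9, -0.0, 90.2]
force: [-8.2, -1.0, 7.5]
finger_gap: 0.271
finger_force: 15.0
```

```bash
cat >> h.py <<'E'
def drag():
    s=arm.state(); d=s["tool_pos"][:2]-C; u=d/np.hypot(*d); F=s["force"][:2]
    print("t",s["time"],"phi",np.degrees(np.arctan2(d[1],d[0])).round(1),"drag",(-(F@[u[1],-u[0]])).round(1),"radial",(F@u).round(1))
    im,P=cloud("top"); p=C+np.array([.072+.0012,.078-.0011])
    D=np.hypot(P[...,0]-p[0],P[...,1]-p[1]); m=(D<.006); print("pin z",np.sort(P[...,2][m])[-6:].round(4),"deck",np.nanmedian(P[...,2][(D>.01)&(D<.02)]).round(4))
E
python3 -c "
from h import *
drag()"
```

```text
t 15.35 phi 61.8 drag 6.7 radial -4.8
pin z [] deck 0.499
```

carry_out --commands '[{"delta_pos": [-0.72, 1.02, 0], "turn": [0, 0, 0], "hand": 0.15}, {"delta_pos": [-1.64, 1.88, 0], "turn": [0, 0, 0], "hand": 0.15}, {"delta_pos": [-2.72, 2.52, 0], "turn": [0, 0, 0], "hand": 0.15}]'

```text
time: 15.78
tool_pos: [0.6543, 0.097, 0.0999]
orientation: [-179.9, -0.1, 90.2]
force: [-7.6, 2.6, 8.0]
finger_gap: 0.272
finger_force: 15.0
```

```bash
sed -i 's/cloud("top")/cloud("scene")/' h.py
python3 -c "
from h import *
drag()"
```

```text
t 15.775 phi 26.4 drag 5.7 radial -5.6
pin z [0.508  0.5091 0.5095 0.5098 0.5112 0.5118] deck 0.4295
```

carry_out --commands '[{"delta_pos": [-1.19, 0.4, 0], "turn": [0, 0, 0], "hand": 0.15}, {"delta_pos": [-2.43, 0.55, 0], "turn": [0, 0, 0], "hand": 0.15}, {"delta_pos": [-3.68, 0.44, 0], "turn": [0, 0, 0], "hand": 0.15}]'

```text
time: 16.2
tool_pos: [0.6593, 0.0606, 0.1]
orientation: [-180.0, -0.2, 90.2]
force: [-5.1, 6.1, 4.6]
finger_gap: 0.266
finger_force: 15.0
```

```bash
python3 -c "
from h import *
drag()"
```

```text
t 16.2 phi -9.4 drag 5.2 radial -6.0
pin z [0.0774 0.0808] deck 0.053
```

q=793° (13.8 rad), still dragging.

carry_out --commands '[{"delta_pos": [-1.2, -0.37, 0], "turn": [0, 0, 0], "hand": 0.15}, {"delta_pos": [-2.29, -0.98, 0], "turn": [0, 0, 0], "hand": 0.15}, {"delta_pos": [-3.24, -1.81, 0], "turn": [0, 0, 0], "hand": 0.15}]'

```text
time: 16.62
tool_pos: [0.6411, 0.0267, 0.0999]
orientation: [180.0, -0.1, 90.1]
force: [-4.0, 7.0, 5.8]
finger_gap: 0.275
finger_force: 15.0
```

```bash
python3 -c "
from h import *
drag()"
```

```text
t 16.625 phi -47.0 drag 1.9 radial -7.9
pin z [0.0835 0.0838 0.084  0.0842 0.0846 0.0852] deck 0.068
```

```bash
python3 -c "
from h import *
drag()
im,P=cloud('scene'); save(cv2.resize(im[150:250,230:400],None,fx=4.7,fy=4.7,interpolation=cv2.INTER_CUBIC),'s5.png')
P0=np.load('scene1.npy')
p=C+np.array([.0732,.0769])
for Q in (P0,P):
    D=np.hypot(Q[...,0]-p[0],Q[...,1]-p[1]); m=D<.01; print(np.sort(Q[...,2][m]).round(4)); m=(D>.014)&(D<.022);print(np.nanmedian(Q[...,2][m]))
"
```

```text
t 16.675 phi -48.8 drag -1.9 radial -7.9
pin z [0.0844 0.0844 0.0852 0.0856 0.0861 0.0863] deck 0.0671
[0.0728 0.0741 0.0747 0.0756 0.0759 0.076  0.0764 0.0765 0.0772 0.0776
 0.0777 0.0777 0.0778 0.0778 0.0783 0.0785 0.0785 0.0785 0.0785 0.0786
 0.0786 0.0787 0.0788 0.0795 0.0795 0.0796 0.0797 0.0798 0.0809 0.0813]
0.059353952705326285
[0.0739 0.0743 0.0752 0.0759 0.0759 0.0763 0.0764 0.0767 0.0767 0.0769
 0.0773 0.0783 0.0786 0.0789 0.079  0.0796 0.0797 0.0798 0.0803 0.0804
 0.0809 0.0822 0.0827 0.0833 0.0833 0.0834 0.0835 0.0842 0.0844 0.0846
 0.0846 0.0846 0.0849 0.085  0.0851 0.0851 0.0853]
0.058826177747134833
```

View pics/s5.png

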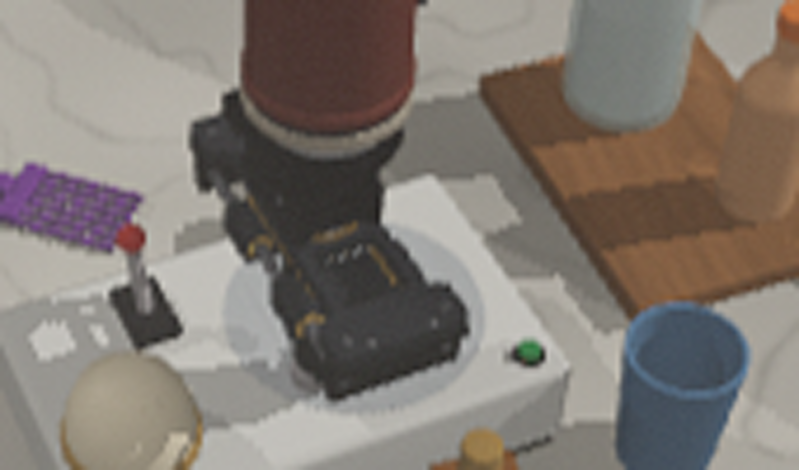

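carry_out --commands '[{"delta_pos": [-0.75, -1.0, 0], "turn": [0, 0, 0], "hand": 0.15}, {"delta_pos": [-1.28, -2.14, 0], "turn": [0, 0, 0], "hand": 0.15}]'

```text
time: 17.02
tool_pos: [0.6195, 0.0138, 0.0999]
orientation: [180.0, -0.1, 90.1]
force: [-1.9, 8.4, 5.2]
finger_gap: 0.27
finger_force: 15.0
```

```bash
python3 -c "
from h import *
drag()"
```

```text
t 17.025 phi -71.4 drag 0.8 radial -8.6
pin z [0.0843 0.0846 0.085  0.0855 0.0856 0.0869] deck 0.0662
```

carry_out --commands '[{"delta_pos": [0, 0, 0], "turn": [0, 0, 0], "hand": 0.5}, {"delta_pos": [0, 0, 0], "turn": [0, 0, 0], "hand": 0.5}, {"delta_pos": [0, 0, 0], "turn": [0, 0, 0], "hand": 0.5}, {"delta_pos": [0, 0, -5], "turn": [0, 0, 0], "hand": 0.5}, {"delta_pos": [0, 0, -10], "turn": [0, 0, 0], "hand": 0.5}]'

```text
time: 17.7
tool_pos: [0.6196, 0.0133, 0.2004]
orientation: [-179.9, -0.0, 90.1]
force: [0.7, -0.0, 0.2]
finger_gap: 0.499
finger_force: 0.0
```

```bash
python3 -c "
from h import *
s=arm.state(); print(s['tool_pos'],s['finger_gap'],s['force'])
plan([(.485,-.044,.2,89),(.485,-.044,.115,89)])"
```

```text
[0.61960334 0.01327302 0.20036088] 0.499278595880242 [ 0.70323448 -0.02574876  0.24049551]
(0.485, -0.044, 0.2, 89) -> [ -5.71 -13.47   0.06] [-0.1 -0.   1.1]
(0.485, -0.044, 0.115, 89) -> [ -5.71 -13.46   8.56] [-0.1 -0.   1.1]
```

carry_out --commands '[{"delta_pos": [-2, -5, 0], "turn": [0, 0, 0.5], "hand": 0}, {"delta_pos": [-4, -10, 0], "turn": [0, 0, 1.1], "hand": 0}, {"delta_pos": [-5.7, -13.5, 0], "turn": [0, 0, 1.1], "hand": 0}, {"delta_pos": [-5.7, -13.5, 0], "turn": [0, 0, 1.1], "hand": 0}, {"delta_pos": [-5.7, -13.5, 2], "turn": [0, 0, 1.1], "hand": 0}]'

```text
time: 18.32
tool_pos: [0.4865, -0.044, 0.181]
orientation: [179.8, 0.1, 88.9]
force: [-0.1, -0.5, -0.1]
finger_gap: 0.044
finger_force: 0.0
```

carry_out --commands '[{"delta_pos": [0, 0, 4], "turn": [0, 0, 0], "hand": 0}, {"delta_pos": [0, 0, 6.5], "turn": [0, 0, 0], "hand": 0}, {"delta_pos": [0, 0, 6.5], "turn": [0, 0, 0], "hand": 0}]'

```text
time: 18.7
tool_pos: [0.4844, -0.043, 0.1132]
orientation: [-179.8, -0.1, 89.0]
force: [0.1, 0.4, 0.8]
finger_gap: 0.006
finger_force: 0.0
```

```bash
python3 -c "
from h import *
s=arm.state(); print(s['tool_pos'],s['finger_gap'],s['force'])
plan([(.54,-.044,.115,89)])
im,P=cloud('scene'); save(cv2.resize(im[130:270,80:400],None,fx=2.5,fy=2.5,interpolation=cv2.INTER_CUBIC),'s6.png')"
```

```text
[ 0.48443061 -0.04297245  0.11324949] 0.005762297288946432 [0.13833987 0.36234422 0.77534037]
(0.54, -0.044, 0.115, 89) -> [-0.01  5.56 -0.19] [-0.2 -0.1  0. ]
```

View pics/s6.png

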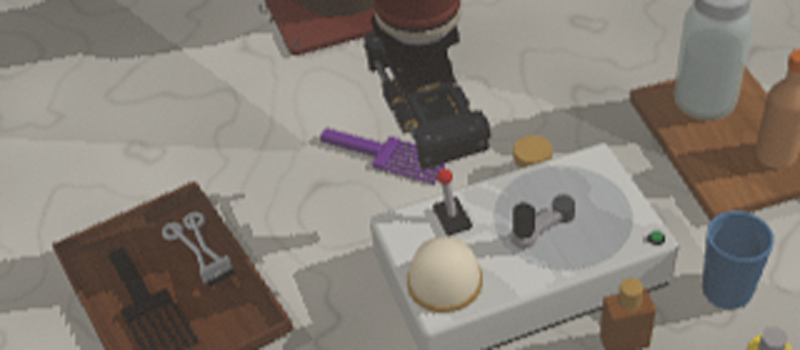

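carry_out --commands '[{"delta_pos": [0, 1, 0], "turn": [0, 0, 0], "hand": 0}, {"delta_pos": [0, 2, 0], "turn": [0, 0, 0], "hand": 0}, {"delta_pos": [0, 3, 0], "turn": [0, 0, 0], "hand": 0}, {"delta_pos": [0, 4, 0], "turn": [0, 0, 0], "hand": 0}, {"delta_pos": [0, 5.1, 0], "turn": [0, 0, 0], "hand": 0}]'

```text
time: 19.38
tool_pos: [0.5366, -0.0445, 0.1147]
orientation: [-180.0, -0.0, 89.0]
force: [-1.8, 0.8, 0.8]
finger_gap: 0.003
finger_force: 0.9
```

carry_out --commands '[{"delta_pos": [0, 0.5, 0], "turn": [0, 0, 0], "hand": 0}, {"delta_pos": [0, 1, 0], "turn": [0, 0, 0], "hand": 0}, {"delta_pos": [0, 1, 0], "turn": [0, 0, 0], "hand": 0}]'

```text
time: 19.75
tool_pos: [0.5464, -0.0446, 0.1147]
orientation: [180.0, -0.0, 89.0]
force: [-0.7, -0.3, 0.4]
finger_gap: 0.007
finger_force: 0.0
```

carry_out --commands '[{"delta_pos": [0, 0.4, 0], "turn": [0, 0, 0], "hand": 0}, {"delta_pos": [0, 0.4, 0], "turn": [0, 0, 0], "hand": 0}]'

```text
time: 20.0
tool_pos: [0.5501, -0.0448, 0.1146]
orientation: [-180.0, -0.0, 89.0]
force: [-0.4, -0.3, -0.1]
finger_gap: 0.007
finger_force: 0.1
```

carry_out --commands '[{"delta_pos": [0, 0.3, 0], "turn": [0, 0, 0], "hand": 0}, {"delta_pos": [0, 0.3, 0], "turn": [0, 0, 0], "hand": 0}]'

```text
time: 20.25
tool_pos: [0.5531, -0.0448, 0.1147]
orientation: [-180.0, -0.0, 89.0]
force: [-1.7, 0.3, -0.3]
finger_gap: 0.007
finger_force: 0.5
```

carry_out --commands '[{"delta_pos": [0, 0.3, 0], "turn": [0, 0, 0], "hand": 0}, {"delta_pos": [0, 0.3, 0], "turn": [0, 0, 0], "hand": 0}]'

```text
time: 20.5
tool_pos: [0.5563, -0.0449, 0.1148]
orientation: [180.0, -0.0, 89.0]
force: [-1.9, -0.7, -0.3]
finger_gap: 0.004
finger_force: 0.4
```

```bash
python3 -c "
from h import *
s=arm.state(); print(s['tool_pos'],s['finger_gap'],s['force'])
P0=np.load('scene1.npy')
im,P=cloud('scene')
hsv=cv2.cvtColor(im,cv2.COLOR_RGB2HSV); m=((hsv[...,0]<8)|(hsv[...,0]>172))&(hsv[...,1]>150)&(hsv[...,2]>80)&(P[...,2]>.1)&(P[...,2]<.15)&(abs(P[...,1]+.045)<.03)&(abs(P[...,0]-.56)<.06)
print(m.sum(),P[m].mean(0),P[m].min(0),P[m].max(0))"
```

```text
[ 0.55632282 -0.04487463  0.11477702] 0.004242235041033021 [-1.9094179  -0.66893079 -0.31723366]<string>:7: RuntimeWarning: Mean of empty slice.
  ret = um.true_divide(
Traceback (most recent call last):
ValueError: zero-size array to reduction operation minimum which has no identity
```

carry_out --commands '[{"delta_pos": [0, 0.3, 0], "turn": [0, 0, 0], "hand": 0}, {"delta_pos": [0, 0.3, 0], "turn": [0, 0, 0], "hand": 0}]'

```text
time: 20.8
tool_pos: [0.5575, -0.0449, 0.1142]
orientation: [-179.8, 0.0, 89.0]
force: [-8.7, -0.5, 3.5]
finger_gap: 0.007
finger_force: 4.7
```

```bash
python3 -c "
from h import *
s=arm.state(); print(s['tool_pos'],s['force'])
im,P=cloud('scene')
m=(P[...,2]>.118)&(P[...,2]<.15)&(abs(P[...,1]+.045)<.012)&(P[...,0]>.5)&(P[...,0]<.6)
q=P[m]; print(m.sum(),im[m].max(0)); red=im[...,0].astype(int)-im[...,1]
m&=red>40; print(m.sum(),P[m].mean(0) if m.any() else '',P[m].max(0) if m.any() else '')"
```

```text
[ 0.55745787 -0.0449076   0.1142404 ] [-8.70829211 -0.52969035  3.48128587]
1 [93 91 87]
0
```

carry_out --commands '[{"delta_pos": [0, 0.1, 0], "turn": [0, 0, 0], "hand": 0}, {"delta_pos": [0, -1.5, 0], "turn": [0, 0, 0], "hand": 0}, {"delta_pos": [0, -5, 0], "turn": [0, 0, 0], "hand": 0}, {"delta_pos": [-4, -7, -5], "turn": [0, 0, 0], "hand": 0}, {"delta_pos": [-9, -7, -10], "turn": [0, 0, 0], "hand": 0}]'

```text
time: 21.48
tool_pos: [0.4866, -0.1248, 0.2073]
orientation: [180.0, 0.1, 89.1]
force: [1.1, -1.5, 0.9]
finger_gap: 0.006
finger_force: 0.0
```

```bash
python3 -c "
from h import *
s=arm.state(); print(s['time'],s['tool_pos'],s['force'])
im,P=cloud('scene'); save(cv2.resize(im[130:270,80:400],None,fx=2.5,fy=2.5,interpolation=cv2.INTER_CUBIC),'s7.png')
q=P[arm.trace('toggle_tip','scene')[0]['region']]; q=q[q[:,2]>.118]; print(q.mean(0),q.max(0),q.min(0))"
```

```text
21.475 [ 0.48662683 -0.12480369  0.20725569] [ 1.09724859 -1.48537353  0.92473894]
[ 0.57952944 -0.04623342  0.13075309] [ 0.58485196 -0.03852283  0.13671822] [ 0.57004386 -0.05306665  0.12138009]
```

View pics/s7.png

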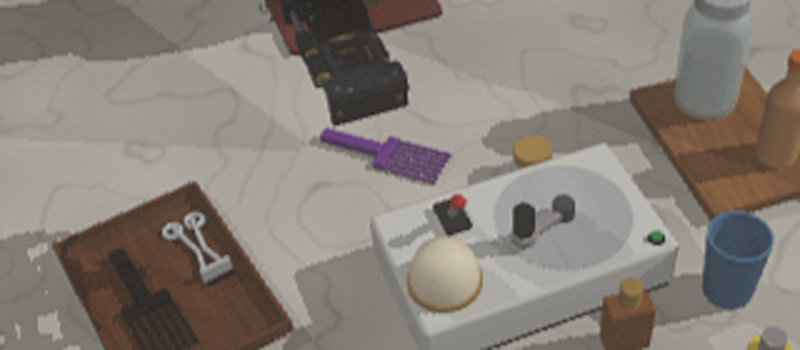

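```bash
python3 -c "
from h import *
im,P=cloud('scene')
R=[r for r in arm.trace('hair_pick','scene')]
ok=False
for r in R:
    q=P[r['region']]; c=np.nanmedian(q,0); print(r['p'],c,np.nanmax(q[:,2]))
    if c[1]<-.3 and np.nanmax(q[:,2])<.03: ok=True
print(ok)
if ok: print(arm.finish_job())"
```

```text
0.85 [ 0.47621369 -0.3876902   0.01740908] 0.02572189356634158
0.72 [ 0.36655983 -0.04728276  0.00851892] 0.01974712817152846
0.36 [0.46400196 0.09540174 0.04603218] 0.0508548373269081
True
the job is handed in; nothing more can be done
None
```

The job is handed in at about 21 s of robot time: the pick lies flat in the free half of the tray, and the crank was wound until the drag dropped and the green pin rose about 6 mm. I turned it roughly 25° more to confirm, then pushed the toggle against its stop; no toiletry was touched.

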